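# Free a jammed embossing stamp and hang it up

### The arm

A 7-joint arm with a two-finger parallel gripper is mounted at the origin on the work surface. World frame = base frame: x ahead of the robot, y to its left, z up, the work surface at z = 0. Lengths are in mm, angles in rad, forces in N, time in s.
With the tool pointing down it reaches from about 425 to 800 mm from the base axis. Payload 8.3 kg.
Tool frame: the origin (TCP) lies midway between the tips of the shut fingers; the grasp point (between the pads) lies 19 mm behind it (manip.pinch_z is the distance from the TCP to the grasp point, in mm); z points along the fingers, y is the line along which they close (so a half turn about z gives the same grasp; the last joint's range is limited). The gripper opens to 85 mm and grips with 20 to 120 N. Pads are 22 mm wide; open, the fingers measure 114 mm over their backs; the gripper's body (76 mm by 85 mm) begins 54 mm behind the grasp point. The pads swing forward as they close: fully open they stand 13 mm farther back than shut.
Start: joints at [-1.376, 0.383, 0.016, 1.37, -0.006, 1.388, -0.046], TCP at [159.292, 604.34, 202.079] pointing down, gripper open.
Joint ranges: [-2.95, 2.95], [-0.25, 2.06], [-1.52, 1.56], [0.18, 2.33], [-1.44, 4.58], [0.02, 2.06], [-3.01, 3.01]. Speed limits (rad/s): [2.39, 2.39, 3.01, 3.01, 3.14, 3.14, 3.14].

### API

Orientations are given as [roll, pitch, yaw] about the fixed x, y, z axes, in that order (R = Rz(yaw) Ry(pitch) Rx(roll)).
In Python, from station import manip gives the robot as it stands. Calls block until the motion is done:
- manip.move_ptp(position, orientation): joint-space move of the TCP to a pose.
- manip.move_l(position, ori=None, speed=150, contact_N=None): straight line of the TCP; ori=None keeps the orientation; speed is the mean speed in mm/s. With contact_N (N) it stops when the force on the tool has changed by that much, and returns True; else False.
- manip.move_j(angles): joint-space move.
- manip.command_gripper(opening, grasp_force=None): finger opening in mm; grasp_force is the grip in N (None keeps the last); returns when the fingers have stopped.
- manip.sleep(seconds).
- manip.ik(position, orientation): joint angles nearest the present ones, or None.
- manip.sense(): the state.
- manip.snapshot(name): name is "scene" or "top" or "wrist"; returns a dict with "img" (400x640x3 uint8, red, green, blue), "z_map" (400x640 float32, mm along the optical axis (not along the pixel's ray), 0 where there is no reading), "K" (3x3 intrinsics, pixels), "R" (3x3) and "t" (3): a world point X has camera coordinates R X + t. Camera axes: x right, y down, z forward; pixel columns grow to the right and rows downward; lengths in mm; the calibration is good to about 2 mm. A picture is of the moment at which its call begins.
A pose or a line that the arm cannot do raises manip.Unreachable and nothing moves.
- manip.sign_off(): hands the job in; it is judged then, once.
The state is a dict: "time_s": time; "joints": joint angles; "qvel": joint speeds; "tau": joint torques, N m; "tool_pos": TCP position; "tool_rot": TCP orientation; "wrist_force": force on the tool from outside, world axes, zero at the start; "torque": the same for the moment, N m; "width": finger opening in mm; "grip_force": force on a finger pad.
Only numpy, scipy, OpenCV 4.12 (cv2) and the standard library are available. Lean on these libraries where they do the work, as an engineer would, in place of code of your own. Each camera call takes 0.05 s, during which the arm holds its last target. There are 200 camera calls.

### The job

An embossing stamp is jammed inside the closed housing on the sloping stand. Take the knock-out drift from the tool rest, push the stamp right out of the housing from behind through the access hole, and lay the drift back on its place on the rest. Then hang the freed stamp by its window on the hook, in front of the stamp already hanging there, which must stay hanging, and leave the other things on the table where they are.

Things in the scene. Friction and masses are not known exactly. Their poses are not given: they have to be found in the camera images.
- bed: Sloping bed of the stand, fixed. Origin: middle of the channel floor at the housing's mouth, 90 mm above the table. y points down the slope (28 degrees below level), z square off the bed, x level across. Housing: y -88 to 0 mm, 72 mm wide, flat top at z 74 mm, open at y = 0; its channel is 18 mm wide, 64 mm high and ends at the 10 mm thick back wall (inner face y -78 mm). Bed 90, foot 120 mm wide.
- access_hole (a point): Centre of the access hole, on the outer (uphill) face of the housing's back wall: a 20 mm square hole through the 10 mm wall, 26 mm above the channel floor, leading into the channel along the bed's y. Axes as the bed's.
- trough_end (a point): End stop (20 mm high) of the open trough that carries on from the channel floor, 100 mm down the slope from the mouth, on the floor. The trough's lips are 16 mm high, 20 mm apart inside, 32 mm over all; it holds a freed stamp standing on its long edge. Axes as the bed's.
- stamp_center (a point): Centre of the jammed stamp, a loose aluminium plate 16 mm thick (x), 70 long (y), 60 high (z), 0.14 to 0.25 kg. It starts standing in the channel, axes parallel to the bed's, both ends 4 mm clear of mouth and back wall. A sprung side pad jams it: about 9 to 20 N along the slope move it for the first 45 mm; then only plain friction acts: it stays where it is pushed, or slides to the end stop.
- stamp_window (a point): Centre of the stamp's hanging window, 8 mm above stamp_center: an opening through its thickness 30 mm wide (y) and 28 mm high (z), with an 8 mm strap above it, 20 mm of plate at either side and 24 mm below. Axes as the stamp's.
- drift_grip (a point): Middle of the handle of the loose knock-out drift, 0.15 kg: wooden handle 22 mm square, 85 mm long, then a steel collar 26 mm in diameter, 8 mm long, then a round steel pin 10 mm in diameter, 110 mm long, all along its y. It starts in either lane of the rest, level, 50 mm above the table, y as the rest's y. In the other lane lies a flat file with a like handle and a flat blade 22 mm wide.
- drift_tip (a point): The end of the drift's pin, 160.5 mm from drift_grip along the drift's y.
- rest: Wooden two-lane tool rest, fixed; origin on the table. Lanes along y, at x -37.5 and +37.5 mm. In each, the handle lies on a saddle at y -32 mm (top 39 mm above the table, lips 10 mm higher, 34 mm apart) and the pin on one at y 105 mm (top 45 mm, lips 10 mm higher, 30 mm apart), each 14 mm thick; handle middle then at y = 0, z = 50 mm. Free below the handle between saddles, to the 12 mm thick base.
- hook_bar (a point): Point on the axis of the fixed hook's level bar (8 mm thick), 210 mm above the table, about where the freed stamp is to hang. x runs along the bar: free end towards -x, post (16 mm thick, no higher than the bar) at x +80 mm, first stamp's middle at x +54 mm. A stamp hangs with its own x along the bar, either way round, the upper edge of its window on the bar.
- hook_tip (a point): The end of the hook, 51 mm from hook_bar towards -x: the bar bends up there over its last 6 mm, its top 12 mm above the bar's axis.
- hung_stamp_center (a point): Centre of the smaller stamp (14 x 60 x 54 mm) that already hangs on the bar, 26 mm from the post; loose.
- glue: Glue jar, 52 mm in diameter, 85 mm high; bystander, origin under its centre.
- dye: Dye bottle, 48 mm in diameter, 110 mm high; bystander, origin under its centre.
- spool_a: Thread spool, 44 mm in diameter, 55 mm high; bystander, origin under its centre.
- spool_b: Thread spool, 44 mm in diameter, 55 mm high; bystander, origin under its centre.
- mallet: Mallet lying at the back, head 56 mm in diameter, 100 mm long along its x, handle reaching 210 mm along its y (away from the robot) from the origin under its head; bystander.
- file: The flat file in the other lane of the rest; origin at the middle of its handle, blade along y; bystander.
Mind the look-alikes: they are no part of the job. Leave any blue look-alike of the part that bears drift_grip alone.

How it is judged (in metres and radians):
On the way, in this order (a step that is already met when the one before it is completed fails the run):
1. the drift's pin is in through the access hole and presses on the jammed stamp (contact force between drift and stamp above 2 N and y of drift_tip in the frame of bed between -0.082 and 0.02 m and x of drift_tip in the frame of bed between -0.01 and 0.01 m and y of stamp_center in the frame of bed below -0.02 m), for 0.05 s.
2. the stamp has come right out of the housing (y of stamp_center in the frame of bed above 0.033 m), for 0.1 s.
At the end, for the whole second after the job is handed in: The freed stamp hangs at rest by its window on the hook's bar, between the upturned tip and the first stamp, upright within 17 degrees; the first stamp still hangs within 30 mm of its place; the drift lies at rest in its lane of the tool rest, within 20 mm along it (x of stamp_center in the frame of hook_bar between -0.045 and 0.046 m and y of stamp_center in the frame of hook_bar between -0.014 and 0.014 m and z of stamp_center in the frame of hook_bar between -0.026 and -0.01 m and angle between stamp_center's own z axis and vertical below 0.3 rad and contact force between stamp and hook above 0.5 N and linear speed of each of stamp, drift below 0.03 m/s and distance of hung_stamp_center from where it was at the start of the episode below 0.03 m and contact force between hung_stamp and hook above 0.4 N and y of drift_grip in the frame of rest between -0.02 and 0.02 m and z of drift_grip in the frame of rest between 0.044 and 0.056 m and x of drift_grip in the frame of rest between -0.05 and 0.05 m and angle between the y axis of drift and the y axis of rest, either way round below 0.15 rad); the robot touches nothing.
It fails at once if a bystander is shifted by more than 30 mm (distance of any of glue, dye, spool_a, spool_b, mallet, file from where it was at the start of the episode above 0.03 m).
It fails at once if the first stamp is knocked off the hook (height (world z) of hung_stamp_center below 0.15 m).
It fails at once if the freed stamp or the drift is dropped on the table (height (world z) of stamp_center below 0.035 m or height (world z) of drift_grip below 0.03 m).
It also fails if it takes over 61 s, if anything falls off the work surface, if the arm or the gripper's body presses on something with over 40 N, if the wrist force passes 120 N, or if a joint passes its speed limit or range.

## Working session

There is one attempt and no reset: what is moved stays moved. The work goes in short steps, each a Python script; the robot and the scene stay as the last script left them, time stands still between calls to the robot, and variables do not carry over. Pictures are saved under pics/ and viewed, at most 12 in all, crops included, and the job is handed in when it is done.

```bash
ls; mkdir -p pics; python3 - <<'E'
from station import manip
import cv2,numpy as np
for n in ("scene","top"):
    s=manip.snapshot(n); cv2.imwrite(f"pics/{n}0.png",s["img"][:,:,::-1]); np.savez(f"{n}0.npz",**s)
    print(n,s["K"].tolist(),np.round(s["R"],3).tolist(),s["t"])
print(manip.sense())
E
```

```text
pics
scene [[361.25131724719165, 0.0, 324.26015474512565], [0.0, 361.25131724719165, 201.87262052932124], [0.0, 0.0, 1.0]] [[-0.787, 0.616, -0.002], [0.429, 0.545, -0.721], [-0.443, -0.569, -0.693]] [ 541.70450452  -63.77437662 1480.11727376]
top [[446.02653294626265, 0.0, 325.7834308317419], [0.0, 446.02653294626265, 200.3006791361477], [0.0, 0.0, 1.0]] [[0.004, -1.0, -0.017], [-0.996, -0.003, -0.087], [0.087, 0.018, -0.996]] [-143.40360474  564.96417203 1520.03982649]
{'time_s': 0.1, 'joints': array([-1.37588945,  0.38419733,  0.01636009,  1.37104179, -0.00630769,
        1.38817342, -0.04652279]), 'qvel': array([ 0.00158233, -0.00477042,  0.00137301, -0.00099179, -0.00039356,
       -0.00087491,  0.00137238]), 'tau': array([ 3.22880929e-03, -6.29128933e+01,  8.47722888e-01, -3.72754562e+01,
        1.69364439e-02,  1.05722368e-02, -3.37090825e-06]), 'tool_pos': array([159.17647561, 603.87914317, 201.15510326]), 'tool_rot': array([-3.13982147e+00,  1.33974847e-05,  2.88383890e+00]), 'wrist_force': array([ 0.05273557, -0.33276766, -0.37544915]), 'torque': array([ 0.03530374, -0.00622908,  0.03092582]), 'grip_force': 0.0, 'width': 85.25501965267087}
```

View pics/scene0.png

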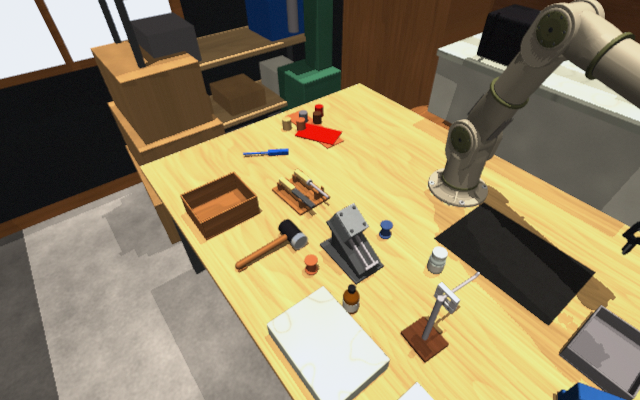

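View pics/top0.png

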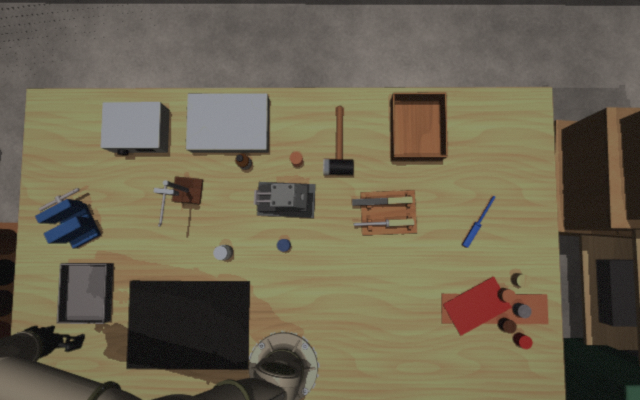

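Drift candidates in the top view are the tool in the lower lane (355–413, 223), the file in the upper lane (352–411, 202) and a blue look-alike off the rest (478, 222). By the description the thin-pin tool in the lower lane is the drift, and I'll check that in a crop. The stand is at (285, 198) with its mouth to the left. The hook is at (165–200, 190).

```bash
cat > h.py <<'E'
import numpy as np,cv2
def cloud(s):
    z=s["z_map"];K=s["K"];v,u=np.mgrid[:z.shape[0],:z.shape[1]]
    c=np.stack([(u-K[0,2])/K[0,0]*z,(v-K[1,2])/K[1,1]*z,z],-1)
    return (c-s["t"])@s["R"]
def proj(s,X):
    c=s["R"]@np.asarray(X,float)+s["t"]; p=s["K"]@c; return p[:2]/p[2]
E
python3 - <<'E'
import numpy as np,cv2
from h import *
s=np.load("top0.npz");P=cloud(s)
im=s["img"][:,:,::-1]
a=cv2.resize(im[170:245,335:430],None,fx=6,fy=6,interpolation=cv2.INTER_CUBIC)[:, :570]
b=cv2.resize(im[170:245,140:320],None,fx=4.4,fy=4.4,interpolation=cv2.INTER_CUBIC)
# heights
c=np.clip(P[...,2],0,250)
out=np.zeros((600,800,3),np.uint8); 
a=cv2.resize(a,(340,268));out[:268,:340]=a
zc=cv2.applyColorMap((c/250*255).astype(np.uint8),cv2.COLORMAP_JET)
out[:268,345:345+455]=cv2.resize(zc[170:245,140:320],(455,190))[:268].repeat(1,0) if 0 else cv2.copyMakeBorder(cv2.resize(zc[170:245,140:320],(455,190)),0,78,0,0,cv2.BORDER_CONSTANT)
out[270:600,:792]=b[:330,:792]
cv2.imwrite("pics/crop1.png",out)
def show(n,u0,u1,v0,v1,zl,zh):
    q=P[v0:v1,u0:u1].reshape(-1,3);q=q[(q[:,2]>zl)&(q[:,2]<zh)]
    r=cv2.minAreaRect(q[:,:2].astype(np.float32)); print(n,len(q),np.round(np.median(q,0),1),[np.round(x,1) for x in r])
show("table",100,130,240,260,-20,20)
show("housing top",255,318,175,220,110,190)
show("stand all",250,320,175,220,20,190)
show("rest",350,425,180,245,6,20)
show("drift",345,425,214,235,30,80)
show("file",345,425,192,210,30,80)
show("hook",145,210,165,240,150,240)
show("hookbase",145,210,165,240,8,60)
show("glue",210,240,240,265,60,110);show("blue",272,295,235,255,40,80);show("or",285,306,148,168,40,80);show("dye",232,254,148,172,60,140)
show("mallet",320,356,155,180,30,80)
E
```

```text
table 596 [ 3.923e+02  6.000e+02 -4.000e-01] [array([392.2, 600.8]), array([ 66.6, 110.1]), np.float64(0.3)]
housing top 850 [565.7 -27.3 165.9] [array([567.6, -25.3]), array([118.2,  88.6]), np.float64(87.4)]
stand all 1324 [ 5.649e+02 -1.000e-01  1.411e+02] [array([568.8,   9.6]), array([188.4,  88.6]), np.float64(87.7)]
rest 1497 [ 522.8 -354.6   11.1] [array([ 527. , -356.1]), array([222.6, 254.7]), np.float64(0.2)]
drift 361 [ 486.5 -361.    55.6] [array([ 488. , -335.2]), array([ 41.3, 202.2]), np.float64(1.6)]
file 465 [ 560.7 -332.    55.5] [array([ 562.4, -332.1]), array([ 41.6, 203.3]), np.float64(1.8)]
hook 298 [572.3 350.4 213.3] [array([542.4, 362. ]), array([ 61.1, 136.5]), np.float64(68.9)]
hookbase 625 [598.  341.9  13.3] [array([554.8, 382.1]), array([209.8, 247. ]), np.float64(89.1)]
glue 177 [387.2 205.4  83.6] [array([385.8, 208. ]), array([45.6, 43.7]), np.float64(88.2)]
blue 129 [411.3   4.2  54.6] [array([411.2,   3.3]), array([37.8, 40.4]), np.float64(90.0)]
or 125 [708.3 -36.2  53.2] [array([709.1, -36.5]), array([39.5, 42. ]), np.float64(45.4)]
dye 168 [695.8 141.2  76.9] [array([708.4, 143.6]), array([65.8, 72. ]), np.float64(0.2)]
mallet 508 [ 680.2 -183.3   50.1] [array([ 688.5, -183.2]), array([ 67.5, 103. ]), np.float64(0.2)]
```

View pics/crop1.png

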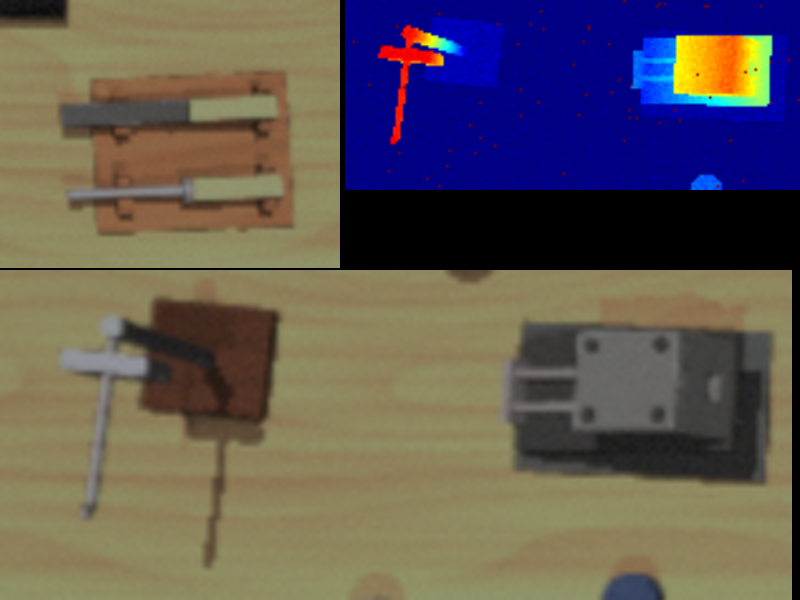

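The crop shows the drift (thin pin, collar) in the lower lane with its pin towards world +y, and the file in the upper lane. The housing's mouth faces +y, and the hook's free end points towards −x. Next I'll go over the hook, stand and rest with the wrist camera, on the way to the drift.

```bash
python3 - <<'E'
from station import manip
import numpy as np,cv2
from h import *
pi=np.pi
for yaw in (pi/2,-pi/2):
    for n,p,r in [("hook",(500,300,380),pi),("stand",(560,-30,400),pi),("rest",(520,-340,300),pi),("drift",(487,-380,31),pi),("push",(566,-200,165),pi+.489),("push2",(566,-200,165),pi-.489),("stamp",(566,40,130),pi+.489),("stamp2",(566,40,130),pi-.489),("hang",(430,340,190),pi),("hang2",(540,340,190),pi)]:
        q=manip.ik(p,(r,0,yaw)); print(n,None if q is None else np.round(q,2))
for i,(n,p) in enumerate([("hook",(480,300,400)),("stand",(560,-60,400)),("rest",(510,-340,300))]):
    q=manip.ik(p,(pi,0,pi/2))
    if q is None: print("no ik",n); continue
    manip.move_ptp(p,(pi,0,pi/2)); 
    s=manip.snapshot("wrist"); np.savez(f"w_{n}.npz",**s); t=manip.sense(); print(n,t["time_s"],t["tool_pos"],np.round(t["joints"],2))
ims=[np.load(f"w_{n}.npz")["img"][:,:,::-1] for n in ("hook","stand","rest")]
cv2.imwrite("pics/w1.png",np.vstack([np.hstack([cv2.resize(x,(400,250)) for x in ims[:2]]),np.hstack([cv2.resize(ims[2],(400,250))]*2)]))
E
```

```text
hook [-0.94  0.3   0.5   1.13 -0.14  1.74 -0.49]
stand [-0.69  0.33  1.    1.16 -0.28  1.79  0.22]
rest [ 0.1   0.4   0.63  1.22 -0.23  1.6   0.69]
drift [-0.13  0.79  1.13  1.63 -0.76  1.22  1.17]
push [-0.2   0.94  0.98  0.98 -0.47  1.93  0.61]
push2 [-0.47  0.01  0.89  2.01 -0.31  0.7   0.62]
stamp [-0.45  0.81  0.69  1.13 -0.41  1.84  0.17]
stamp2 [-0.93 -0.08  0.73  2.16  0.26  0.57 -0.38]
hang [-1.06  0.23  0.4   1.62 -0.09  1.31 -0.65]
hang2 [-0.92  0.44  0.44  1.37 -0.19  1.38 -0.48]
hook [-0.68  0.28  0.11  1.12 -0.03  1.74  2.57]
stand [-0.83  0.47  1.36  1.16 -0.48  1.84 -2.78]
rest [-0.22  0.65  1.36  1.23 -0.64  1.72 -2.17]
drift [-0.2   0.97  1.35  1.64 -0.97  1.35 -1.84]
push [-0.7  -0.    1.13  2.02 -0.31  0.7  -2.52]
push2 [-0.28  1.1   1.35  0.99 -0.73  2.02 -2.37]
stamp [-0.85 -0.07  0.65  2.16  0.25  0.57  2.78]
stamp2 [ 0.46  1.07 -1.3   1.07  0.73  2.01  2.53]
hang [-0.74  0.22  0.01  1.6  -0.    1.31  2.42]
hang2 [-0.62  0.42  0.01  1.35 -0.    1.37  2.53]
hook 1.9167 [479.04072557 301.58567622 399.05782807] [-0.97  0.26  0.49  1.13 -0.13  1.78 -0.52]
stand 3.35 [560.38928721 -57.90800621 399.71816017] [-0.52  0.29  0.8   1.15 -0.21  1.78  0.21]
rest 4.5583 [ 511.70357021 -338.03673532  300.39873459] [-0.07  0.44  0.91  1.25 -0.34  1.61  0.78]
```

View pics/w1.png

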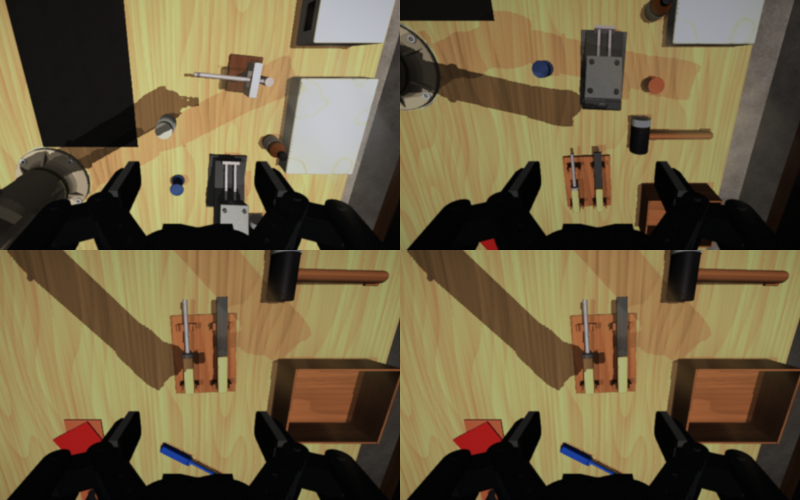

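The wrist pictures show the hook (panel 1, 185–270, 77), the stand (panel 2, 602, 65) and the drift (panel 3, 187, 345) unobstructed. I'll fit their poses from the depth maps.

```bash
cat >> h.py <<'E'
from scipy.spatial.transform import Rotation as Rot
def bedR(yaw,a=np.radians(28)):
    # columns bed x,y,z ; yaw=0 -> bed y along world +y
    return Rot.from_euler('z',yaw).as_matrix()@Rot.from_euler('x',-a).as_matrix()
def toolE(R):  # tool gripping across object x, tool z along -object z
    T=np.stack([R[:,1],R[:,0],-R[:,2]],1); return Rot.from_matrix(T).as_euler('xyz')
def rect(q):
    c,(w,h),a=cv2.minAreaRect(q.astype(np.float32)); return np.round(c,1),round(w,1),round(h,1),round(a,2)
E
python3 - <<'E'
from h import *
for f in ("w_stand","top0","w_hook"):
    s=np.load(f+".npz");P=cloud(s).reshape(-1,3)
    m=(abs(P[:,0]-566)<70)&(abs(P[:,1]+15)<130)&(P[:,2]>20); Q=P[m]
    print(f,"n",len(Q))
    # plane: bed top z=74 above floor; search yaw, offset
    q=Q[(Q[:,2]>130)&(Q[:,2]<200)&(abs(Q[:,0]-566)<25)]
    A=np.c_[q[:,:2],np.ones(len(q))]
    from scipy.optimize import least_squares
    r=least_squares(lambda p:A@p-q[:,2],[0,-.53,155],loss='soft_l1',f_scale=1.5).x
    n=np.array([-r[0],-r[1],1]);n/=np.linalg.norm(n)
    print(" plane",r,"slope",np.degrees(np.arccos(n[2])),"yaw",np.degrees(np.arctan2(-n[0],n[1])))
    top=Q[abs(np.c_[Q[:,:2],np.ones(len(Q))]@r-Q[:,2])<4]
    R=bedR(0); L=top@R
    from collections import Counter
    print(" top rect (yaw0 bed coords)",rect(L[:,:2]),"z",np.median(L[:,2]),np.percentile(L[:,0],[1,50,99]),np.percentile(L[:,1],[1,99]))
s=np.load("w_rest.npz");P=cloud(s).reshape(-1,3)
for nm,x0 in (("drift",487),("file",561)):
    Q=P[(abs(P[:,0]-x0)<25)&(abs(P[:,1]+350)<150)&(P[:,2]>48)&(P[:,2]<75)]
    H=Q[Q[:,1]<-355]
    print(nm,rect(Q[:,:2]),"handle",rect(H[:,:2]),np.median(H[:,2]),np.percentile(H[:,1],[1,99]))
    pin=Q[Q[:,1]>-320]; print("  pin fit x=ay+b",np.polyfit(pin[:,1],pin[:,0],1),pin[:,2].mean(),pin[:,1].max(), "handle cx",np.median(H[:,0]))
B=P[(P[:,2]>7)&(P[:,2]<17)&(abs(P[:,0]-525)<100)&(abs(P[:,1]+355)<110)]; print("rest",rect(B[:,:2]),np.median(B[:,2]))
s=np.load("w_hook.npz");P=cloud(s).reshape(-1,3)
Q=P[(abs(P[:,0]-530)<110)&(abs(P[:,1]-360)<90)&(P[:,2]>195)&(P[:,2]<260)]
b=Q[(Q[:,0]<535)]; print("bar",len(b),rect(b[:,:2]),np.polyfit(b[:,0],b[:,1],1))
for x in range(425,640,8):
    k=Q[(Q[:,0]>=x)&(Q[:,0]<x+8)]
    if len(k): print(x,len(k),np.round([k[:,1].min(),np.median(k[:,1]),k[:,1].max(),np.median(k[:,2]),k[:,2].max()],1))
E
```

```text
w_stand n 45621
 plane [-2.89558778e-02 -4.46245968e-01  1.89258825e+02] slope 24.09344957413835 yaw -3.712587099889024
 top rect (yaw0 bed coords) (array([573.2, -90.5]), 88.4, 72.0, 87.95) z 152.3605625619374 [537.68524464 572.74061497 608.23515615] [-134.42635274  -47.97430412]
top0 n 1432
 plane [ 3.75400199e-02 -1.33144634e-01  1.49790694e+02] slope 7.87606090109407 yaw 15.745754409353989
 top rect (yaw0 bed coords) (array([568.6, -93.5]), 80.4, 69.6, 88.87) z 151.54401876015328 [534.17846853 566.12159709 603.62196614] [-133.4474246   -55.64505844]
w_hook n 5397
 plane [-2.84083147e-02 -5.41554495e-01  1.88483433e+02] slope 28.470936613207794 yaw -3.0028114163591058
 top rect (yaw0 bed coords) (array([572.5, -80.5]), 69.7, 71.2, 87.33) z 152.04108146129954 [538.1963843  578.00683332 607.74638127] [-111.83865278  -45.90189957]
drift (array([ 487.7, -337.9]), 200.9, 38.9, 88.75) handle (array([ 489.3, -396.7]), 83.5, 32.1, 89.46) 61.55086597965883 [-437.80648445 -356.31402043]
  pin fit x=ay+b [-3.51658401e-02  4.78181940e+02] 54.69672902553291 -237.42306739779528 handle cx 492.78
[... 474 characters left out ...]
8 [355.  358.5 361.5 221.4 223.9]
481 60 [353.4 357.6 361.2 214.5 219.5]
489 53 [352.3 357.  360.  213.9 216.5]
497 50 [351.5 355.9 360.  213.9 216.1]
505 52 [351.4 354.9 359.  213.8 216.3]
513 57 [350.3 354.9 358.  214.2 216.4]
521 55 [349.3 353.8 356.9 214.  215.9]
529 50 [349.3 352.8 355.9 214.1 216.8]
537 53 [348.1 351.8 355.8 214.3 216. ]
545 54 [347.1 351.2 354.9 214.1 216.4]
553 54 [346.  350.7 353.8 214.4 216.4]
561 51 [346.1 349.7 353.7 214.2 216.2]
569 442 [318.5 345.1 378.2 219.9 224.7]
577 406 [317.7 349.3 378.3 222.8 225. ]
585 139 [328.8 357.8 377.3 222.4 225.1]
593 83 [339.4 346.4 351.8 214.2 218.4]
601 118 [337.8 346.7 353.3 216.6 218.5]
609 51 [338.  345.5 352.1 216.9 218.2]
```

```bash
cat >> h.py <<'E'
PSI=np.radians(-2.4); RB=bedR(PSI); R0=bedR(0)
OB=R0@np.array([573.2,-90.5,152.36])-RB@np.array([0,-44,74])
RR=bedR(np.radians(2.1),0); GRIP=np.array([492.3,-396.5,50.])
def tcp(R,g,pz): return np.asarray(g)-R[:,2]*pz   # grasp point -> TCP (tool z = -R z)
E
python3 - <<'E'
from station import manip
from h import *
print("bed origin",OB,"pinch",manip.pinch_z)
pz=manip.pinch_z; e=toolE(RR)
print(e,toolE(RB))
manip.command_gripper(56)
p=tcp(RR,GRIP,pz); manip.move_ptp(p+[0,0,90],e)
manip.move_l(p,e,speed=120)
manip.command_gripper(0,100)
s=manip.sense();print(s["width"],s["grip_force"],s["tool_pos"],s["wrist_force"])
manip.move_l(p+[0,0,150],e,speed=150)
eb=toolE(RB)
g=OB+RB@np.array([0,-88-40-160.5,26]); manip.move_ptp(tcp(RB,g,pz),eb)
manip.sleep(.3)
s=manip.snapshot("wrist");np.savez("w_pre.npz",**s);t=manip.sense();print(t["time_s"],t["tool_pos"],tcp(RB,g,pz),t["width"])
cv2.imwrite("pics/pre.png",s["img"][:,:,::-1])
P=cloud(s).reshape(-1,3);L=(P-OB)@RB
Q=L[(abs(L[:,0])<25)&(L[:,1]<-95)&(L[:,1]>-230)&(abs(L[:,2]-26)<25)]
for y in range(-230,-95,10):
    k=Q[(Q[:,1]>=y)&(Q[:,1]<y+10)]
    if len(k): print(y,len(k),np.round([k[:,0].min(),np.median(k[:,0]),k[:,0].max(),k[:,2].max(),np.median(k[:,2]),k[:,1].max()],1))
T=L[(abs(L[:,2]-74)<4)&(abs(L[:,0])<50)&(L[:,1]>-100)&(L[:,1]<15)];print("top",rect(T[:,:2]),np.median(T[:,2]))
E
```

```text
bed origin [573.37205862  -4.27287552  91.01820105] pinch 18.700000000000003
[3.14159265 0.         1.60744824] [3.14159265 0.48869219 1.52890842]
-0.12590880527093884 2.91309323920359 [ 492.07956032 -397.2106543    32.02559201] [-2.11912785  0.01242144  5.19429193]
9.6667 [ 562.25608324 -256.57838106  232.91667758] [ 562.84857124 -255.35567802  232.90626434] 0.03470358026173041
top (array([0., 0.]), 0.0, 0.0, 0.0) nan
  return _methods._mean(a, axis=axis, dtype=dtype,
  ret = ret.dtype.type(ret / rcount)
```

View pics/pre.png

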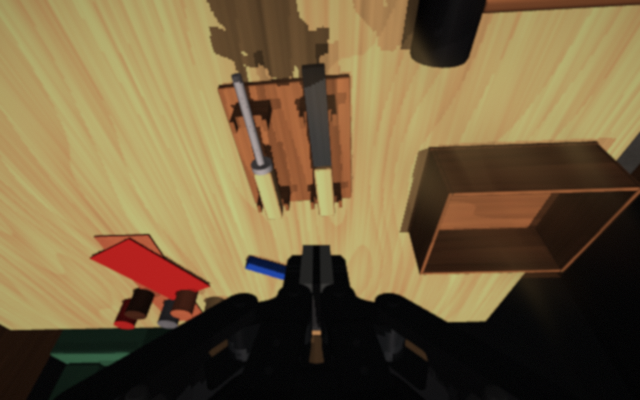

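The fingers shut on nothing: the drift is still in its lane (pin end at 238, 75, handle end at 272, 215) and looks somewhat skewed. I'll measure where it lies now.

```bash
python3 - <<'E'
from station import manip
from h import *
s=manip.snapshot("top");np.savez("top1.npz",**s)
for f in ("w_pre","w_rest","top1","top0"):
    P=cloud(np.load(f+".npz")).reshape(-1,3)
    print(f)
    for y in range(-445,-225,15):
        k=P[(P[:,1]>=y)&(P[:,1]<y+15)&(abs(P[:,0]-492)<36)&(P[:,2]>52)&(P[:,2]<90)]
        if len(k)>2: print(y,len(k),np.round([k[:,0].min(),np.median(k[:,0]),k[:,0].max(),np.median(k[:,2]),k[:,2].max()],1))
im=np.load("w_rest.npz")["img"];im2=np.load("w_pre.npz")["img"];im3=s["img"]
cv2.imwrite("pics/c2.png",np.hstack([cv2.resize(im[80:240,250:400],(260,277)),cv2.resize(im2[50:230,200:370],(260,277)),cv2.resize(im3[180:245,345:425],(260,277))])[:,:,::-1])
E
```

```text
w_pre
-445 64 [486.  497.8 507.   61.5  62.6]
-430 128 [484.8 497.4 506.9  61.8  63. ]
-415 139 [484.  496.1 506.3  61.6  63.6]
-400 147 [484.1 496.3 505.4  61.7  63.2]
-385 166 [483.2 495.2 504.6  61.7  63.1]
-370 173 [481.3 494.2 503.8  61.5  63.4]
-355 224 [479.5 493.5 504.8  58.5  64.3]
-340 80 [486.6 491.9 495.9  54.9  57.1]
-325 86 [486.1 491.3 495.2  54.9  57.3]
-310 147 [468.5 490.2 508.8  55.   57.2]
-295 208 [468.6 490.  508.7  55.2  57.6]
-280 115 [483.5 489.  493.   55.   57.8]
-265 132 [482.6 488.2 492.5  54.9  57.1]
-250 130 [481.7 487.5 491.6  54.8  56.9]
w_rest
-445 88 [483.6 494.4 505.   61.6  63.2]
-430 158 [483.9 493.9 505.   61.6  63.7]
-415 163 [482.6 492.7 503.7  61.6  63.7]
-400 163 [481.6 492.8 503.7  61.6  63.5]
-385 175 [482.  492.9 502.5  61.7  63.4]
-370 176 [479.6 491.8 502.5  61.5  63.6]
-355 166 [478.1 491.2 503.8  60.2  65.1]
-340 77 [485.4 490.6 494.6  54.7  58.1]
-325 80 [485.3 489.5 494.6  54.7  57.3]
-310 110 [469.  488.5 508.   55.1  57.7]
-295 146 [469.2 488.7 508.   55.3  57.1]
-280 85 [483.5 487.7 492.6  54.8  57. ]
-265 96 [482.6 486.8 491.7  
[... 473 characters left out ...]
.3 503.2  54.3  61. ]
-280 6 [482.9 482.9 486.3  54.2  55. ]
-265 11 [479.5 482.9 486.2  56.7  59.7]
-250 8 [479.2 482.8 486.2  55.   60.8]
top0
-445 13 [480.1 490.1 500.3  58.4  65.6]
-430 30 [470.  490.  500.3  58.9  64.5]
-415 32 [479.8 489.8 500.2  61.1  66.2]
-400 29 [479.8 489.7 500.   60.3  67.9]
-385 27 [479.6 486.5 496.7  60.7  65.5]
-370 24 [479.6 488.  496.5  60.   67.6]
-355 29 [476.3 486.4 500.   58.7  66.5]
-340 10 [483.  486.4 489.8  54.6  59.1]
-325 6 [483.  484.8 489.8  52.9  55.3]
-310 4 [482.9 488.  489.8  55.1  58.3]
-295 14 [466.  482.9 503.3  55.   59.3]
-280 10 [479.4 482.9 486.3  55.9  59. ]
-265 9 [479.5 482.9 486.2  55.   58.6]
-250 5 [479.3 482.8 486.   54.6  59.2]
```

View pics/c2.png

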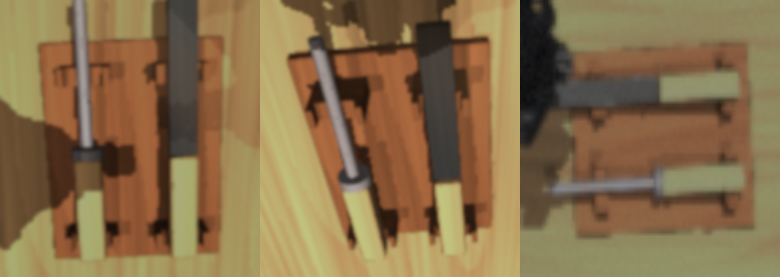

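The drift lies in its lane almost unmoved (shifted about 2 mm). I'll repeat the grasp, closing in stages with readings and a look from the scene camera.

```bash
python3 - <<'E'
from station import manip
from h import *
pz=manip.pinch_z; e=toolE(RR); 
G=GRIP.copy(); G[0]=493.5
manip.command_gripper(56,60)
p=tcp(RR,G,pz); manip.move_ptp(p+[0,0,60],e)
manip.sleep(.1)
def st(n):
    t=manip.sense();print(n,round(t["time_s"],2),np.round(t["tool_pos"],1),np.round(t["tool_rot"],3),round(t["width"],1),round(t["grip_force"],1),np.round(t["wrist_force"],1))
st("hover")
w=manip.snapshot("wrist")
manip.move_l(p,e,speed=120);st("down")
a=manip.snapshot("scene")
for o in (34,26,20):
    manip.command_gripper(o,60);st(o)
b=manip.snapshot("scene")
cx=proj(a,G).astype(int);print(cx)
def cr(s): return cv2.resize(s["img"][cx[1]-40:cx[1]+25,cx[0]-40:cx[0]+40],(400,325),interpolation=cv2.INTER_CUBIC)
cv2.imwrite("pics/c3.png",np.vstack([np.hstack([cr(a),cr(b)]),np.hstack([cv2.resize(w["img"],(400,250)),np.zeros((250,400,3),np.uint8)])])[:,:,::-1])
E
```

```text
hover 11.36 [ 495.9 -394.2   91.7] [3.141 0.    1.612] 56.1 0.0 [0.6 0.7 0.1]
down 12.06 [ 493.8 -396.7   31.8] [3.141e+00 1.000e-03 1.608e+00] 56.2 0.0 [-1.  -0.5  0. ]
34 12.45 [ 493.7 -396.7   31.7] [3.141 0.    1.607] 34.0 0.0 [-0.1 -0.3 -0.3]
26 12.7 [ 493.5 -396.5   31.3] [ 3.142 -0.     1.607] 26.0 0.0 [-0.5 -0.2  0.4]
20 12.93 [ 493.5 -396.5   31.4] [ 3.142 -0.     1.607] 20.6 15.1 [ 0.5 -0.   0.8]
[301 175]
```

View pics/c3.png

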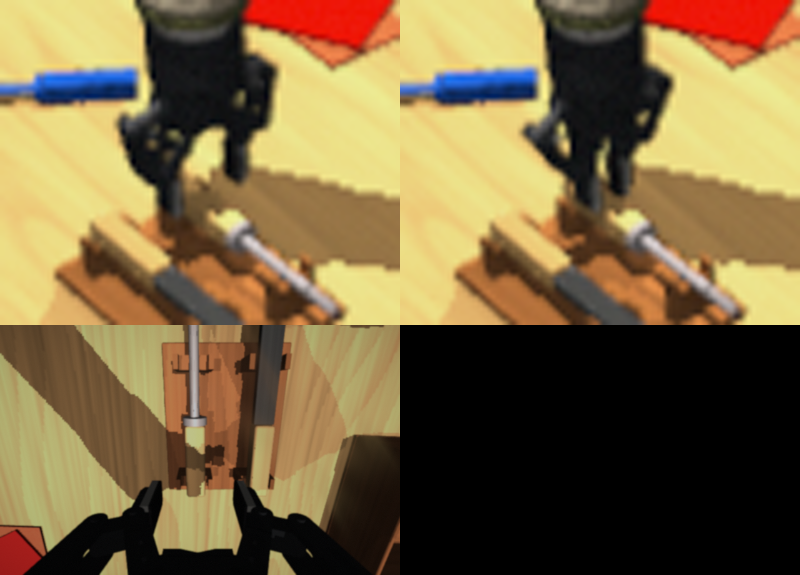

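The fingers straddle the handle and now touch it (20.6 mm, 15 N). I'll tighten step by step and lift only if the width holds.

```bash
python3 - <<'E'
from station import manip
from h import *
def st(n):
    t=manip.sense();print(n,round(t["time_s"],2),np.round(t["tool_pos"],1),round(t["width"],1),round(t["grip_force"],1),np.round(t["wrist_force"],1));return t
for o,f in ((19,40),(17,40),(15,60)):
    manip.command_gripper(o,f);t=st((o,f))
    if t["width"]<17: print("slipping");break
else:
    p=np.array(t["tool_pos"]);manip.move_l(p+[0,0,20],speed=60);st("lift")
    w=manip.snapshot("wrist");np.savez("w_l.npz",**w)
    b=manip.snapshot("scene");np.savez("s_l.npz",**b)
E
```

```text
(19, 40) 13.2 [ 493.5 -396.5   31.4] 19.7 23.2 [-0.2  1.1  2.6]
(17, 40) 13.42 [ 493.6 -396.5   31.5] 17.8 39.0 [-0.3  1.   4.1]
(15, 60) 13.63 [ 494.5 -397.    32.8] 15.1 5.3 [-1.   1.6 11.3]
slipping
```

The width runs away and the handle pushes the fingers up, so the pads must be holding the handle too near its top. I'll open, go 8 mm lower and retry.

```bash
python3 - <<'E'
from station import manip
from h import *
def st(n):
    t=manip.sense();print(n,round(t["time_s"],2),np.round(t["tool_pos"],1),round(t["width"],1),round(t["grip_force"],1),np.round(t["wrist_force"],1));return t
manip.command_gripper(45,60);st("open")
manip.move_l([493.5,-396.5,23],toolE(RR),speed=100);st("low")
for o,f in ((20,40),(18,60),(15,80),(10,100)):
    manip.command_gripper(o,f);t=st((o,f))
    if t["width"]<16.5: print("slipping");break
b=manip.snapshot("scene");np.savez("s_l.npz",**b)
E
```

```text
open 14.03 [ 493.3 -396.3   30.9] 44.9 0.0 [ 0.1 -1.1  0.3]
low 14.28 [ 493.  -396.    21.9] 45.1 0.0 [-0.1  0.5  0.7]
(20, 40) 14.63 [ 493.6 -396.6   23.2] 20.6 37.2 [ 0.1 -0.2  0.6]
(18, 60) 14.85 [ 493.6 -396.7   23.3] 20.0 58.9 [-0.6  0.8  3.3]
(15, 80) 15.07 [ 493.7 -396.7   23.4] 19.3 78.4 [-0.6  0.7  4.8]
(10, 100) 15.28 [ 493.7 -396.7   23.4] 18.8 98.2 [-0.8  0.3  5.3]
```

```bash
python3 - <<'E'
from station import manip
from h import *
def st(n):
    t=manip.sense();print(n,round(t["time_s"],2),np.round(t["tool_pos"],1),round(t["width"],1),round(t["grip_force"],1),np.round(t["wrist_force"],1));return t
manip.command_gripper(34,100)
manip.move_l([493.5,-396.5,19.5],toolE(RR),speed=100)
manip.command_gripper(10,100);t=st("grip")
if t["width"]>17:
    manip.move_l([493.5,-396.5,120],speed=150);st("lift")
    manip.sleep(.1)
    b=manip.snapshot("scene");w=manip.snapshot("wrist");np.savez("w_l.npz",**w)
    tp=manip.sense()["tool_pos"]
    P=cloud(w).reshape(-1,3)-tp
    for y in range(-50,185,12):
        k=P[(P[:,1]>=y)&(P[:,1]<y+12)&(abs(P[:,0])<22)&(P[:,2]>5)&(P[:,2]<50)]
        if len(k)>2: print(y,len(k),np.round([k[:,0].min(),np.median(k[:,0]),k[:,0].max(),np.median(k[:,2]),k[:,2].max(),k[:,1].max()],1))
    cv2.imwrite("pics/l.png",np.hstack([cv2.resize(b["img"][80:240,200:400],(400,320)),cv2.resize(w["img"],(400,320))])[:,:,::-1])
E
```

```text
grip 16.16 [ 493.6 -396.6   19.8] 19.2 98.5 [-0.5  0.4  2.6]
lift 16.98 [ 493.1 -395.9  118.9] 18.7 98.0 [ 0.9 -0.7 -1.8]
-50 288 [ -8.    2.4  13.9  41.3  43.2 -38. ]
-38 844 [ -8.2   2.6  13.6  41.6  43.6 -26. ]
-26 872 [ -8.8   2.1  13.   41.6  43.3 -14. ]
-14 896 [-8.3  1.4 11.2 41.6 47.4 -2. ]
-2 1321 [-22.    0.4  22.   41.7  50.   10. ]
10 1549 [-15.4   0.6  17.   41.6  50.   22. ]
22 1217 [-11.    0.   11.2  41.5  43.6  34. ]
34 1353 [-13.3  -0.5  11.7  41.4  45.2  46. ]
46 1196 [-13.6  -0.8  12.1  35.5  45.1  58. ]
58 622 [-6.8 -1.6  3.4 34.7 37.3 70. ]
70 687 [-7.  -2.1  2.8 34.7 37.4 82. ]
82 730 [-7.7 -2.6  2.3 34.7 36.8 94. ]
94 824 [ -8.   -3.    2.   34.6  38.  106. ]
106 656 [ -8.6  -3.3   1.6  34.4  37.  115.4]
```

View pics/l.png

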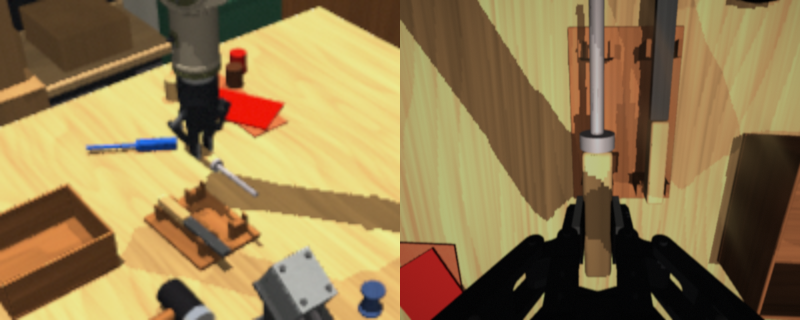

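The drift is held at its middle, its axis in line with the tool and 30 mm above the TCP. Now I'll insert it and push.

```bash
cat >> h.py <<'E'
PD=30.3
def dt(y,x=0,z=26): # TCP for drift tip at bed y
    return tcp(RB,OB+RB@np.array([x,y-160.5,z]),PD)
EB=toolE(RB)
def st(manip,n):
    t=manip.sense();tip=RB.T@(t["tool_pos"]+RB[:,2]*PD-OB)+[0,160.5,0]
    print(n,round(t["time_s"],2),np.round(t["tool_pos"],1),"tip",np.round(tip,1),round(t["width"],1),round(t["grip_force"],1),np.round(RB.T@t["wrist_force"],1));return t
E
python3 - <<'E'
from station import manip
from h import *
manip.move_ptp(dt(-115),EB);manip.sleep(.15);st(manip,"pre")
w=manip.snapshot("wrist");np.savez("w_pp.npz",**w)
s=manip.snapshot("top")
L=(cloud(w).reshape(-1,3)-OB)@RB
for y in range(-250,-60,15):
    k=L[(L[:,1]>=y)&(L[:,1]<y+15)&(abs(L[:,0])<16)&(abs(L[:,2]-26)<18)]
    if len(k)>2: print(y,len(k),np.round([k[:,0].min(),np.median(k[:,0]),k[:,0].max(),np.median(k[:,2]),k[:,1].max()],1))
c=manip.move_l(dt(-83),EB,speed=50,contact_N=8);t=st(manip,("in",c))
cv2.imwrite("pics/pp.png",np.hstack([cv2.resize(s["img"][150:240,240:340],(400,360),interpolation=cv2.INTER_CUBIC),cv2.resize(w["img"],(400,360))])[:,:,::-1])
E
```

```text
pre 18.31 [ 561.6 -251.8  216.4] tip [  -1.4 -117.2   24.7] 19.2 98.0 [-0.2  0.6 -2. ]
-250 1593 [-1.31e+01 -2.00e-01  1.20e+01  3.60e+01 -2.35e+02]
-235 1573 [-1.30e+01 -2.00e-01  1.26e+01  3.21e+01 -2.20e+02]
-220 789 [  -5.4   -0.5    4.3   29.2 -205.1]
-205 871 [  -5.3   -0.4    4.3   29.2 -190. ]
-190 1010 [  -5.4   -0.3    4.6   29.1 -175. ]
-175 858 [  -5.4   -0.2    4.6   29.1 -162.4]
('in', False) 19.2 [ 564.3 -221.3  201.7] tip [ -0.  -83.3  26.1] 19.2 98.0 [-0.5 -0.1 -1.2]
```

The pin is in the hole without touching anything (tip at y −83, x 0, z 26). Now the push.

```bash
python3 - <<'E'
from station import manip
from h import *
for y in (-68,-40,-10,13):
    c=manip.move_l(dt(y),EB,speed=60,contact_N=60);t=st(manip,(y,c))
    if c: break
else:
    manip.sleep(.15)
    s=manip.snapshot("top");np.savez("top2.npz",**s)
    L=(cloud(s).reshape(-1,3)-OB)@RB
    k=L[(abs(L[:,0])<12)&(L[:,1]>0)&(L[:,1]<120)&(L[:,2]>45)&(L[:,2]<75)];print("stamp top",len(k),np.percentile(k[:,1],[2,98]) if len(k) else 0,np.median(k,0))
    manip.move_l(dt(-116),EB,speed=200);st(manip,"out")
    w=manip.snapshot("wrist");L=(cloud(w).reshape(-1,3)-OB)@RB
    for y in range(-330,-140,12):
        k=L[(L[:,1]>=y)&(L[:,1]<y+12)&(abs(L[:,0])<18)&(abs(L[:,2]-26)<18)]
        if len(k)>2: print(y,len(k),np.round([k[:,0].min(),np.median(k[:,0]),k[:,0].max(),np.median(k[:,2]),k[:,1].max()],1))
E
```

```text
(-68, False) 19.6 [ 564.9 -208.8  195.1] tip [  0.1 -69.1  26.1] 19.2 98.2 [ 0.8 -5.4 -0.6]
(-40, False) 20.22 [ 565.6 -186.9  183.3] tip [ -0.1 -44.2  26. ] 19.4 98.3 [  0.1 -13.6   1. ]
(-10, False) 20.87 [ 567.1 -155.9  166.9] tip [ 0.  -9.2 26.1] 19.3 98.1 [ 0.7  0.5 -1. ]
(13, False) 21.4 [ 567.9 -136.1  156.4] tip [ 0.  13.3 26.1] 19.4 98.1 [ 0.2  0.5 -1.3]
stamp top 0 0 [nan nan nan]
out 22.39 [ 563.3 -248.8  216.1] tip [   0.2 -114.4   25.9] 19.2 98.1 [ 0.3  1.1 -0.7]
-330 18 [  -6.7    2.1    9.3   36.4 -318. ]
-318 779 [  -9.4    1.6   12.5   37.3 -306. ]
-306 849 [  -9.6    1.6   12.2   37.4 -294. ]
-294 885 [  -8.8    1.1   11.4   37.5 -282. ]
-282 947 [  -8.3    1.1   11.    37.4 -270. ]
-270 1499 [ -18.     0.6   17.5   37.4 -258. ]
-258 1179 [  -9.9    1.1   12.3   37.3 -246. ]
-246 1255 [ -11.7    1.1   12.3   37.2 -234. ]
-234 1559 [ -11.9    1.1   13.9   35.7 -222. ]
-222 610 [  -3.9    0.7    5.6   30.5 -210. ]
-210 654 [  -4.2    0.7    5.5   30.5 -198.3]
-198 713 [  -4.1    0.7    5.3   30.4 -186. ]
-186 802 [  -4.4    0.7    5.7   30.4 -174. ]
-174 869 [  -4.5    0.7    5.6   30.4 -162. ]
-162 120 [  -4.5    0.5    5.4   29.9 -159.5]
  return _methods._mean(a, axis=axis, dtype=dtype,
  ret = um.true_divide(
```

```bash
python3 - <<'E'
from station import manip
from h import *
e=toolE(RR); p=np.array([493.4,-396.3,0])
manip.move_ptp(p+[0,0,120],e); manip.move_l(p+[0,0,45],e,speed=150)
c=manip.move_l(p+[0,0,20.2],e,speed=50,contact_N=10);st(manip,("laid",c))
manip.command_gripper(45);manip.move_l(p+[0,0,110],e,speed=200);st(manip,"up")
w=manip.snapshot("wrist");P=cloud(w).reshape(-1,3)
Q=P[(abs(P[:,0]-492)<25)&(abs(P[:,1]+350)<150)&(P[:,2]>48)&(P[:,2]<75)];
H=Q[Q[:,1]<-360];print("drift",np.percentile(Q[:,1],[.5,99.5]),np.polyfit(Q[:,1],Q[:,0],1),np.median(H[:,2]))
manip.command_gripper(40)
v=OB+[0,-40,290]; manip.move_ptp(v,(np.pi,0,np.pi/2+PSI)); manip.sleep(.1)
w=manip.snapshot("wrist");np.savez("w_st.npz",**w);L=(cloud(w).reshape(-1,3)-OB)@RB
k=L[(abs(L[:,0])<16)&(L[:,1]>-20)&(L[:,1]<130)&(L[:,2]>50)&(L[:,2]<68)];print("stamp top",len(k),rect(k[:,:2]),np.percentile(k[:,1],[1,99]),np.median(k,0)); st(manip,"v")
k=L[(abs(L[:,0])<45)&(L[:,1]>-100)&(L[:,1]<10)&(L[:,2]>70)&(L[:,2]<78)];print("housing",rect(k[:,:2]))
cv2.imwrite("pics/st.png",w["img"][:,:,::-1])
E
```

```text
('laid', True) 24.57 [ 493.  -395.8   19.7] tip [ -63.9 -154.4 -217.9] 19.2 98.9 [-1.2 -2.   5.1]
up 25.55 [ 493.4 -396.   109.7] tip [ -63.5 -196.8 -138.5] 45.1 0.0 [-0.9 -0.2 -0.3]
drift [-437.75983813 -259.39124538] [-4.13190416e-02  4.77574497e+02] 61.51979451782952
stamp top 692 (array([ 0.4, 51.2]), 70.3, 15.5, 89.82) [16.43776006 85.37618826] [ 0.49232527 48.19899875 60.0008038 ]
v 27.63 [573.1 -45.3 380.5] tip [  1.5 -11.6 266.6] 40.1 0.0 [ 0.1 -0.  -0.4]
housing (array([ -0. , -44.2]), 87.5, 72.0, 89.61)
```

View pics/st.png

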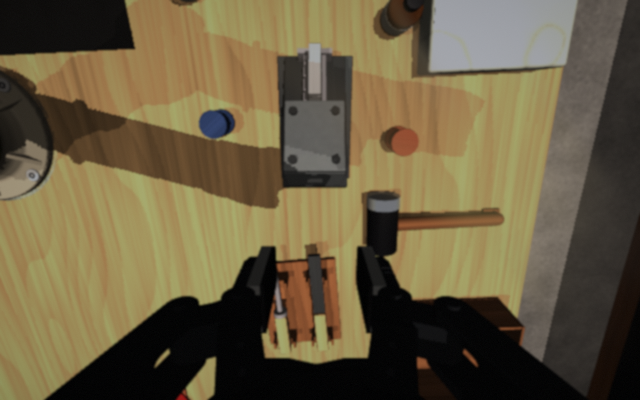

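The stamp is out, standing in the trough with its centre at bed y 51 (strap at pixel 315, 70). The drift is back in its lane within about 1 mm. Next I'll grasp the stamp by its uphill side plate, lift it and bring it before the hook.

```bash
cat >> h.py <<'E'
PH=np.radians(-5.7); RH=bedR(PH,0); EH=toolE(RH); OH=np.array([472.0+50.7,353.6,210.])
DT=np.array([0,-25,-11.]) # TCP in stamp coords
def hk(c): return OH+RH@(np.asarray(c,float)+DT)
E
python3 - <<'E'
from station import manip
from h import *
def bp(x,y,z): return OB+RB@np.array([x,y,z],float)
manip.move_ptp(bp(.4,26,110),EB); manip.move_l(bp(.4,26,19),EB,speed=110);st(manip,"at")
manip.command_gripper(4,100);t=st(manip,"grip")
assert t["width"]>12
manip.move_l(bp(.4,26,95),EB,speed=110);t=st(manip,"lift"); assert t["width"]>12
q=manip.ik(hk((-100,0,60)),EH);print(np.round(q,2))
manip.move_ptp(hk((-100,0,60)),EH);manip.sleep(.2);t=st(manip,"pre")
w=manip.snapshot("wrist");np.savez("w_h.npz",**w);b=manip.snapshot("scene")
L=(cloud(w).reshape(-1,3)-OH)@RH; c=RH.T@(t["tool_pos"]-OH)-DT;print("nominal stamp c",np.round(c,1))
S=L-c
k=S[(abs(S[:,0])<14)&(S[:,1]>-10)&(S[:,1]<60)&(S[:,2]>15)&(S[:,2]<45)];print("stamp top",len(k),rect(k[:,:2]),np.median(k[:,2]))
for y in range(-40,45,8):
    j=k[(k[:,1]>=y)&(k[:,1]<y+8)]
    if len(j):print(y,len(j),np.round([j[:,0].min(),j[:,0].max(),np.median(j[:,2]),j[:,1].max()],1))
k=L[(L[:,0]>-60)&(L[:,0]<30)&(abs(L[:,1])<20)&(L[:,2]>-15)&(L[:,2]<25)];print("bar",len(k), np.polyfit(k[:,0],k[:,1],1) if len(k)>5 else 0, k.min(0) if len(k) else 0, np.median(k[:,2]) if len(k) else 0)
cv2.imwrite("pics/hk.png",np.hstack([cv2.resize(b["img"][180:380,330:530],(400,400)),cv2.resize(w["img"],(400,400))])[:,:,::-1])
E
```

```text
at 29.6 [575.7  27.9  96.2] tip [  0.9 186.5  50. ] 39.8 0.0 [-0.  -0.4  1.1]
grip 29.96 [575.5  28.3  96.4] tip [  0.8 186.8  50.3] 12.8 98.1 [-1.8 -0.9  5. ]
lift 30.8 [576.1  62.8 162.1] tip [-1.000e-01  1.864e+02  1.245e+02] 12.9 97.9 [ 0.4  0.2 -1.3]
[-1.65  0.3   1.15  1.54 -0.28  1.48 -0.58]
pre 32.2 [421.3 337.8 258.6] tip [-166.3  378.   335.7] 13.1 98.2 [ 0.9  1.  -1.5]
nominal stamp c [-99.4  -0.8  59.6]
stamp top 3730 (array([ 1.1, 13.3]), 16.1, 46.5, 0.06) 28.172196061792107
-16 130 [-6.4  8.9 28.6 -8. ]
-8 556 [-6.9  8.9 28.5 -0. ]
0 587 [-6.8  8.8 28.4  8. ]
8 615 [-6.6  9.2 28.3 16. ]
16 662 [-6.9  9.1 28.1 24. ]
24 675 [-6.7  9.  28.  32. ]
32 505 [-6.9  8.9 27.6 36.5]
bar 1249 [-0.00142765  0.85901955] [-51.15797243  -4.0661138   -0.53813418] 4.2402782018317
```

View pics/hk.png

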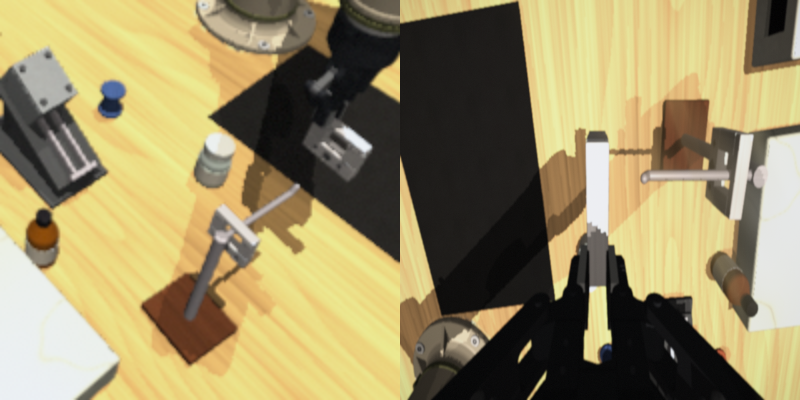

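The stamp is held upright, square to the bar and in front of the tip (wrist picture: stamp at 597, 185, tip at 648, 177). It sits 1.8 mm lower than planned, so I'll correct that, thread it and lower it.

```bash
python3 - <<'E'
from station import manip
from h import *
d=np.array([0,-.5,1.8])
def hs(n):
    t=st(manip,n);print("   stamp",np.round(RH.T@(t["tool_pos"]-OH)-DT-d,1),"F",np.round(t["wrist_force"],1));return t
manip.move_l(hk(d+[-88,0,-4]),EH,speed=100);manip.sleep(.2);hs("level")
c=manip.move_l(hk(d+[-12,0,-4]),EH,speed=50,contact_N=6);hs(("thread",c))
if not c:
    c=manip.move_l(hk(d+[-12,0,-21]),EH,speed=25,contact_N=3);hs(("lower",c))
    w=manip.snapshot("wrist");np.savez("w_t.npz",**w)
    b=manip.snapshot("scene");cv2.imwrite("pics/th.png",np.hstack([cv2.resize(b["img"][230:350,380:500],(400,400),interpolation=cv2.INTER_CUBIC),cv2.resize(w["img"],(400,400))])[:,:,::-1])
E
```

```text
level 33.28 [432.9 337.2 197.4] tip [-154.7  406.6  281.7] 12.7 98.1 [ 0.3  0.5 -1.8]
   stamp [-87.8   0.3  -3.4] F [ 0.3 -0.4 -1.9]
('thread', False) 34.95 [507.9 329.7 196.8] tip [-79.4 403.  279.1] 13.0 98.1 [-0.8  1.3 -2.1]
   stamp [-12.3   0.2  -4. ] F [-0.8  0.2 -2.5]
('lower', True) 35.51 [508.1 329.4 182.7] tip [-79.2 409.4 266.5] 13.1 99.1 [-0.8 -3.1  4.7]
   stamp [-12.1  -0.  -18.1] F [-0.8 -0.4  5.6]
```

View pics/th.png

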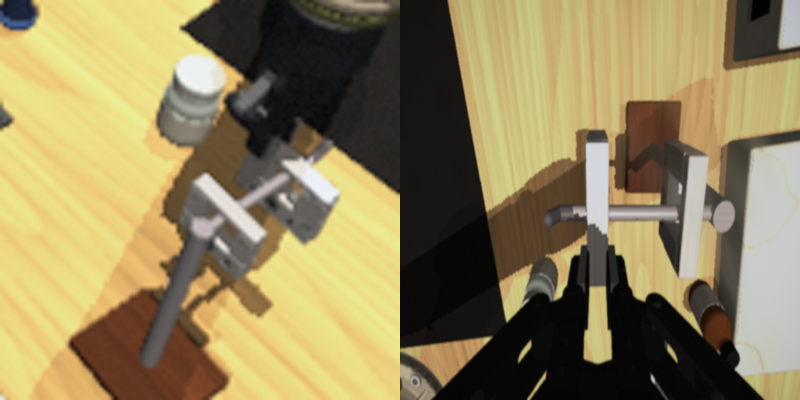

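The bar passes through the window, the stamp rests on it at z −18, and the first stamp is still in place. Now release, withdraw, check and hand in.

```bash
python3 - <<'E'
from station import manip
from h import *
manip.command_gripper(24);manip.command_gripper(36);manip.sleep(.3)
p=manip.sense()["tool_pos"]
manip.move_l(p+[0,0,130],speed=100)
manip.sleep(2.0)
for i in range(3):
    w=manip.snapshot("wrist");L=(cloud(w).reshape(-1,3)-OH)@RH
    k=L[(L[:,0]>-30)&(L[:,0]<10)&(abs(L[:,1])<45)&(L[:,2]>7)&(L[:,2]<25)]
    h=L[(L[:,0]>35)&(L[:,0]<75)&(abs(L[:,1])<45)&(L[:,2]>7)&(L[:,2]<25)]
    print(rect(k[:,:2]),np.polyfit(k[:,1],k[:,2],1),"hung",rect(h[:,:2])); manip.sleep(.4)
t=manip.sense();print(t["time_s"],t["wrist_force"])
P=cloud(np.load("w_hook.npz")).reshape(-1,3);L=(P-OH)@RH;h=L[(L[:,0]>35)&(L[:,0]<75)&(abs(L[:,1])<45)&(L[:,2]>7)&(L[:,2]<25)];print("hung before",rect(h[:,:2]))
E
```

```text
(array([-11.6,   0.9]), 15.6, 69.9, 0.4) [-0.02707796 12.64139931] hung (array([57.9,  0.1]), 14.7, 60.2, 0.02)
(array([-11.6,   0.9]), 15.6, 69.9, 0.41) [-0.02662   12.6719322] hung (array([57.8,  0.3]), 59.8, 14.6, 89.9)
(array([-11.6,   1. ]), 15.6, 69.8, 0.4) [-0.02702631 12.67092751] hung (array([57.9,  0.3]), 14.6, 59.7, 0.18)
41.25 [-0.38547042  0.21948022 -0.32630838]
hung before (array([57.7, -0. ]), 60.0, 14.2, 89.78)
```

```bash
python3 -c "
from station import manip
print(manip.sign_off())"
```

```text
the job is handed in; nothing more can be done
None
```

I pushed the stamp out, laid the drift back in its lane, and hung the stamp at rest on the hook in front of the first one, which still hangs in place. I handed the job in at about 41 s; the hand-in returned no verdict.

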